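# Seat a germination-box lid in the guarded lid press

## Task

Push the green-lidded germination box along the bed of the lid press until it is fully home against the steel end stop, then reach down through the yellow guard window and press the red lever all the way down. Do not touch the yellow guard at any time, do not lift or tip the box, and leave the pot, the jar and the cup where they stand.

Things in the scene. Friction and masses are not known exactly. Their poses are not given: they have to be found in the camera images.
- press: Bench lid press, fixed, place and yaw vary. Origin on the bench, on the centre line of the bed. y axis: along the bed, the way the box is pushed; x: across it, away from the robot (yaw within 20 deg). All mm below are in this frame. Grey bed: top z 15, x -75 to 75, y -170 to 134. Two guide rails, inner faces at x -36 and 36, outer at 42, top z 27. Box is home with its centre at y 20, near face at y -45.
- stop_face (a point): Middle of the steel end stop's face, at y 85, z 30 in the press frame; the box is home when its leading (+y) face meets it. The stop is 72 mm wide, top at z 40, under the white head.
- head_top (a point): Centre of the top of the white head (x 0, y 80, z 100 in the press frame). The head spans x -75 to 75, y 26 to 134; deck 10 mm thick on two 26 mm side walls. Beneath it a black ram, bottom at z 68, sinks 10 mm as the lever goes down and stops just above the box lid.
- guard: Yellow guard on the white head: level window frame on four 8 mm corner posts. Not to be touched. Origin: centre of the opening at the frame's top (x -10, y 80, z 160 in the press frame, axes parallel to it). Opening 90 mm along x by 84 mm along y; bars 12 mm wide, 6 mm thick; outside 114 x 108 mm.
- lever_pad (a point): Centre of the upper face of the red lever paddle (32 mm in x, 34 in y, 7 thick) beneath the window. Pivot axis along y at x 45, z 115 of the press frame; paddle centre 57 mm from it towards -x. Up, this point is about 22 mm below the frame's top; fully down, 42 mm below it (x -12, y 80, z 118 in the press frame).
- lever (a joint): Angle of the red lever in rad: 0 fully up, 0.36 fully down (stop, paddle level). Starts at 0 to 0.06. Stiff friction hinge with no spring: about 4 N down on the paddle moves it and it stays where it is left.
- germ_box: Loose closed germination box, whitish with a green lid, 66 mm (x) by 130 mm (y) by 40 mm high, 0.2 kg or so. Lies on the bed between the guide rails, long side along the bed, 3 mm play each side. Origin: centre of its underside (z 15 in the press frame when on the bed). Starts 50 to 90 mm short of home, partly outside the head. A few N push it.
- pot: Bystander: loose terracotta pot with seedlings, 60 mm across, 58 mm high, leaves to 110 mm. Origin: centre of its underside.
- jar: Bystander: loose amber jar with black cap, 48 mm across, 75 mm high. Origin: centre of its underside.
- cup: Bystander: loose white cup, 60 mm across, 60 mm high. Origin: centre of its underside.
Mind the look-alikes: they are no part of the job. What is meant by the germ_box is not blue, and is the larger of those in its own colour.

How it is judged:
On the way, in this order (a step that is already met when the one before it is completed fails the run):
1. the box is home against the end stop (y of germ_box in the frame of press between 0.0155 and 0.024 m and x of germ_box in the frame of press between -0.008 and 0.008 m and z of germ_box in the frame of press below 0.02 m), for 0.2 s.
2. the lever is pressed down with the box home (all of step 1 and value of joint lever above 0.3 rad), for 0.2 s.
At the end, for the whole second after the job is handed in: The box rests on the bed within 4.5 mm of the end stop, the lever is down (over 0.30 of 0.36 rad), and pot, jar and cup are within 20 mm of where they stood (all of step 2 and linear speed of germ_box below 0.02 m/s and distance of each of pot, jar, cup from where it was at the start of the episode below 0.02 m); the robot touches nothing.
It fails at once if the yellow guard is touched (contact force between guard and anything else above 0.3 N).
It fails at once if the box is lifted or tipped (z of germ_box in the frame of press above 0.023 m or angle between germ_box's own z axis and vertical above 0.12 rad).
It fails at once if the lever is pressed down before the box is home (value of joint lever above 0.2 rad and not (y of germ_box in the frame of press above 0.0145 m)).
It fails at once if the pot, jar or cup is moved, lifted or tipped (distance of any of pot, jar, cup from where it was at the start of the episode above 0.02 m or angle between any of pot, jar, cup's own z axis and vertical above 0.3 rad).
It also fails if it takes over 45 s, if anything falls off the work surface, if the arm or the gripper's body presses on something with over 40 N, if the wrist force passes 120 N, or if a joint passes its speed limit or range.

## Robot

A 6-joint arm with a two-finger parallel gripper is mounted at the origin on the work surface. World frame = base frame: x ahead of the robot, y to its left, z up, the work surface at z = 0. Lengths are in m, angles in rad, forces in N, time in s.
With the tool pointing down it reaches from about 0.35 to 0.85 m from the base axis. Payload 8.1 kg.
Tool frame: the origin (TCP) lies at the very end of the fingers, on their centre line; the grasp point (between the pads) lies 19 mm behind it (pinch_z is the distance from the TCP to the grasp point, in m); z points along the fingers, y is the direction in which the jaws open and shut (so a half turn about z gives the same grasp; the last joint's range is limited). The gripper opens to 93 mm and grips with 3 to 60 N. Pads are 15 mm wide; open, the fingers measure 128 mm over their backs; the gripper's body (75 mm by 188 mm) begins 65 mm behind the grasp point.
Start: joints at [-1.255, 0.13, 1.488, -0, 1.523, -0.085], TCP at [0.234, -0.552, 0.219] pointing down, gripper open.
Joint ranges: [-2.96, 2.96], [-0.89, 2.26], [0.02, 2.5], [-1.34, 4.48], [0, 2.73], [-2.66, 2.66]. Speed limits (rad/s): [2.39, 2.39, 2.79, 3.14, 3.14, 3.14].

## Interface

Orientations are given as a rotation vector (axis times angle).
In Python, from plant import * gives the robot as it stands.
- The arm moves only by the tool move_arm, never from a script. Its argument "series" is a list of rows, each a list of 7 numbers: the shift along the tool's x, y, z each as a share of 10 cm, from -1 to 1, then the turn, a rotation vector about the tool's x, y, z each as a share of 180 degrees, from -1 to 1, then the opening, from -1 (shut) to 1 (fully open). In form: [[dx, dy, dz, rx, ry, rz, jaw], ...]. A call has 1 to 8 rows; each row is the pose to reach, as a shift and turn from the pose commanded when the call began, along the tool's axes at that moment, turning the shorter way round; what a row does not reach only later rows make up. A row lasts 1/10 s, in which the tool goes at most 50 mm and 8.59 degrees, less where a joint would pass 70% of its speed; a pose out of reach is approached as far as the arm can. A call with a number of a shift or a turn outside -1 to 1 is refused whole. A call with a gripper value outside its range is refused whole. The fingers move at their own pace and stop on an object; "squeeze" is the grip in N (left out, the last holds). Time passes only in rows, so rows that repeat a pose let the fingers close. It gives the time, the measured TCP pose, the force and the opening at its end, in the units of the state.
- read_state(): the state, without advancing time (a new reading comes with each control period).
- read_camera(name): name is "side" or "top" or "wrist"; returns a dict with "frame" (400x640x3 uint8, red, green, blue), "K" (3x3 intrinsics, pixels), "rvec" (rotation vector, rad) and "tvec" (3), from world to camera coordinates, as OpenCV has them. Camera axes: x right, y down, z forward; pixel columns grow to the right and rows downward; lengths in m; the calibration is good to about 2 mm. A picture is of the moment at which its call begins. There is no depth.
- close_job(): hands the job in, once; it reports no verdict.
The state is a dict: "t": time; "q": joint angles; "dq": joint speeds; "joint_torque": joint torques, N m; "tool_pos": TCP position; "orientation": TCP orientation; "force": force on the tool from outside, world axes, zero at the start; "wrist_torque": the same for the moment, N m; "opening": finger opening in m.
Only numpy, scipy, OpenCV 4.12 (cv2) and the standard library are available. Lean on these libraries where they do the work, as an engineer would, in place of code of your own. Each camera call takes 0.05 s, during which the arm holds its last target.

## Working session

There is one attempt and no reset: what is moved stays moved. The work goes in short steps, Python scripts to look and compute and a tool call to move; the robot and the scene stay as the last step left them, time stands still between calls to the robot, and variables do not carry over. Pictures are saved under pics/ and viewed, and the job is handed in when it is done.

Besides the shell and the picture viewer there is one more tool, called after "Emit:" as name(argument=value, ...), one argument or row to a line, values as JSON. move_arm: Moves the arm, as the interface text tells. Shift numbers are shares of 10 cm and turn numbers shares of 180 degrees, none past 1 either way. Its arguments: {"type":"object","properties":{"series":{"type":"array","items":{"type":"array","items":{"type":"number"}}},"squeeze":{"type":"number"}},"required":["series"]}

```bash
mkdir -p pics; ls; python3 - <<'E'
from plant import *
import cv2
s=read_state();print(s)
for n in ("side","top","wrist"):
    c=read_camera(n);cv2.imwrite(f"pics/{n}0.png",c["frame"][:,:,::-1]);print(n,c["K"],c["rvec"],c["tvec"])
E
```

```text
pics
{'t': 0.0, 'q': array([-1.25541699e+00,  1.31161815e-01,  1.48926500e+00,  9.34086128e-06,
        1.52299352e+00, -8.53749503e-02]), 'dq': array([ 0.00032429,  0.00051231, -0.00278898,  0.00044826, -0.00085833,
       -0.00139773]), 'joint_torque': array([ 3.29138211e-04, -5.59835565e+01, -4.91757739e+01,  7.68193323e-02,
        3.52111564e-02, -1.31708880e-04]), 'tool_pos': array([ 0.2339301 , -0.55190681,  0.2175949 ]), 'orientation': array([-3.07695416e+00, -6.24936985e-01,  3.14692565e-04]), 'force': array([0.02223372, 0.00341064, 0.07754679]), 'wrist_torque': array([ 0.05523859, -0.0303873 ,  0.02044445]), 'opening': 0.09296164844730516}
side [[394.19390076   0.         317.23548054]
 [  0.         394.19390076 200.31913828]
 [  0.           0.           1.        ]] [ 0.77562067 -2.62228812  1.02347276] [0.53607506 0.24007566 0.63731002]
top [[364.43315094   0.         314.57849647]
 [  0.         364.43315094 205.59372734]
 [  0.           0.           1.        ]] [ 2.15676368 -2.17541128  0.0760889 ] [0.08242179 0.57348451 0.70816862]
wrist [[314.53421988   0.         316.97310227]
 [  0.         314.53421988 200.39756268]
 [  0.           0.           1.        ]] [-2.40396408  1.59302219  0.23959489] [-0.59940523 -0.03513897  0.39059529]
```

View pics/side0.png

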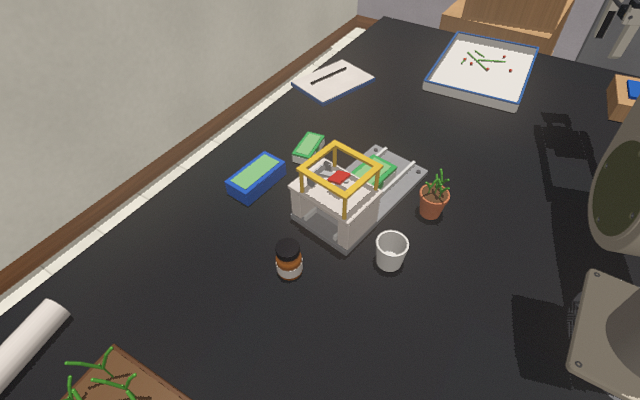

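View pics/top0.png

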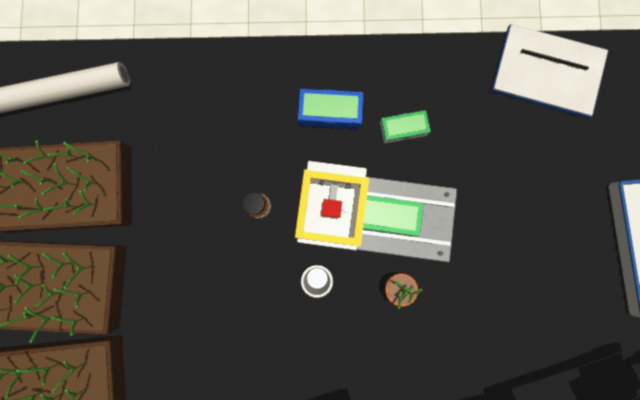

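View pics/wrist0.png

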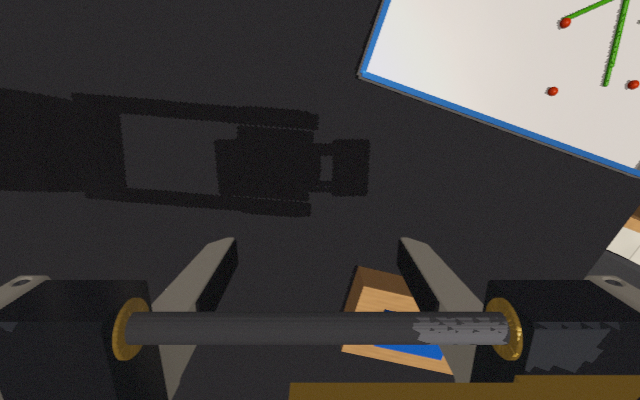

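Box candidates in the top view are the green-lidded box on the bed (393,215), a small green box (406,126) and a blue box with a green lid (331,107). I choose the one on the bed, since it is the larger green one and lies between the rails. Next I check it in a close crop and measure.

```bash
cat > h.py <<'E'
from plant import *
import numpy as np, cv2
def cam(n):
    c=read_camera(n);c["R"]=cv2.Rodrigues(np.array(c["rvec"],float))[0];c["t"]=np.array(c["tvec"],float).ravel();return c
def ray(c,uv,z):
    d=c["R"].T@np.linalg.inv(c["K"])@np.array([uv[0],uv[1],1.]); o=-c["R"].T@c["t"]
    return o+d*(z-o[2])/d[2]
def proj(c,p):
    p=c["K"]@(c["R"]@np.asarray(p,float)+c["t"]);return p[:2]/p[2]
def mask(c,lo,hi):
    return cv2.inRange(cv2.cvtColor(c["frame"],cv2.COLOR_RGB2HSV),lo,hi)
def big(m,lim=None):
    cs=cv2.findContours(m,cv2.RETR_EXTERNAL,cv2.CHAIN_APPROX_NONE)[0]
    return max(cs,key=cv2.contourArea)
E
python3 - <<'E'
from h import *
c=cam("top")
f=c["frame"][:,:,::-1]
cv2.imwrite("pics/top_crop.png",cv2.resize(f[150:275,280:470],None,fx=4,fy=4,interpolation=cv2.INTER_CUBIC))
s=cam("side")
cv2.imwrite("pics/side_crop.png",cv2.resize(s["frame"][120:280,270:460,::-1],None,fx=4,fy=3.7,interpolation=cv2.INTER_CUBIC))
print("cams",-c["R"].T@c["t"],-s["R"].T@s["t"])
m=mask(c,(20,150,80),(32,255,255))
k=big(m)
# outer quad at z .16
P=np.array([ray(c,p[0],.16)[:2] for p in k],np.float32)
r=cv2.minAreaRect(P);print("guard",r)
# inner opening
cs,hi=cv2.findContours(m,cv2.RETR_CCOMP,cv2.CHAIN_APPROX_NONE)
for a,h in zip(cs,hi[0]):
    if h[3]>=0 and cv2.contourArea(a)>300:
        Q=np.array([ray(c,p[0],.16)[:2] for p in a],np.float32);print("in",cv2.minAreaRect(Q))
for nm,lo,hi_,z in (("green",(40,60,60),(80,255,255),.055),("red",(0,150,80),(8,255,255),.138)):
    m=mask(c,lo,hi_)
    for a in cv2.findContours(m,cv2.RETR_EXTERNAL,cv2.CHAIN_APPROX_NONE)[0]:
        if cv2.contourArea(a)>80:
            Q=np.array([ray(c,p[0],z)[:2] for p in a],np.float32);print(nm,a.reshape(-1,2).mean(0),cv2.minAreaRect(Q))
E
```

```text
cams [0.50824516 0.06340765 0.75818662] [0.29974426 0.50474596 0.63762195]
guard ((0.5588269233703613, 0.047672905027866364), (0.10889394581317902, 0.11551236361265182), 81.67780303955078)
in ((0.5584475994110107, 0.04742366075515747), (0.08830944448709488, 0.09445471316576004), 81.86714935302734)
green [ 23.2183908  376.04022989] ((0.2424168586730957, 0.6278010606765747), (0.05339571088552475, 0.09209408611059189), 3.1588199138641357)
green [ 27.23076923 321.56410256] ((0.3531217575073242, 0.6353706121444702), (0.07784267514944077, 0.05504399165511131), 62.25300216674805)
green [ 20.86896552 277.        ] ((0.43959754705429077, 0.6452215313911438), (0.09238161891698837, 0.04153017699718475), 11.606524467468262)
green [ 71.17647059 269.77647059] ((0.45225101709365845, 0.545891523361206), (0.06916316598653793, 0.03717358410358429), 3.1464195251464844)
green [ 44.59848485 207.54545455] ((0.5796581506729126, 0.612393319606781), (0.030570197850465775, 0.10253781825304031), 12.234339714050293)
green [387.8495935  215.62601626] ((0.55106121301651, -0.07388339936733246), (0.10926897823810577, 0.06674187630414963), 81.3783950805664)
green [ 69.81355932 152.05084746] ((0.6870907545089722, 0.5620030164718628), (0.08704745024442673, 0.032987646758556366), 80.62846374511719)
green [405.52238806 124.69402985] ((0.7288802266120911, -0.10362371802330017), (0.05243014916777611, 0.09220658987760544), 9.644024848937988)
green [330.23448276 105.48275862] ((0.7710896730422974, 0.04439730569720268), (0.10684896260499954, 0.04438060522079468), 85.80783081054688)
red [331.37096774 208.01612903] ((0.5598333477973938, 0.047018177807331085), (0.031075377017259598, 0.027834517881274223), 82.1070785522461)
```

View pics/top_crop.png

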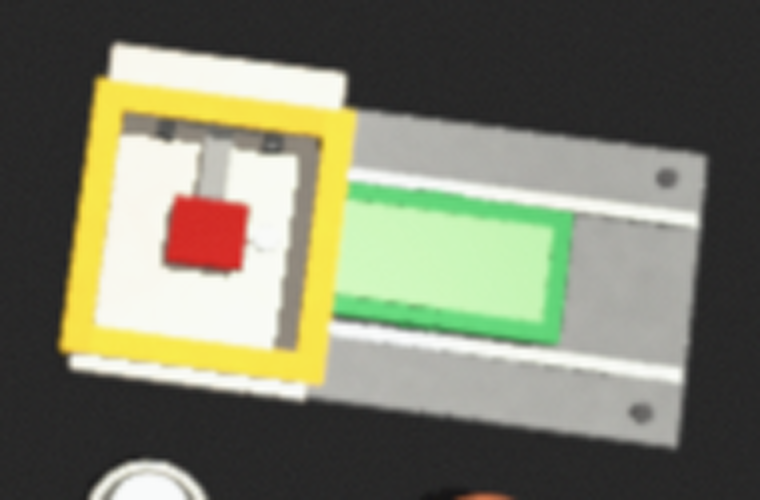

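View pics/side_crop.png

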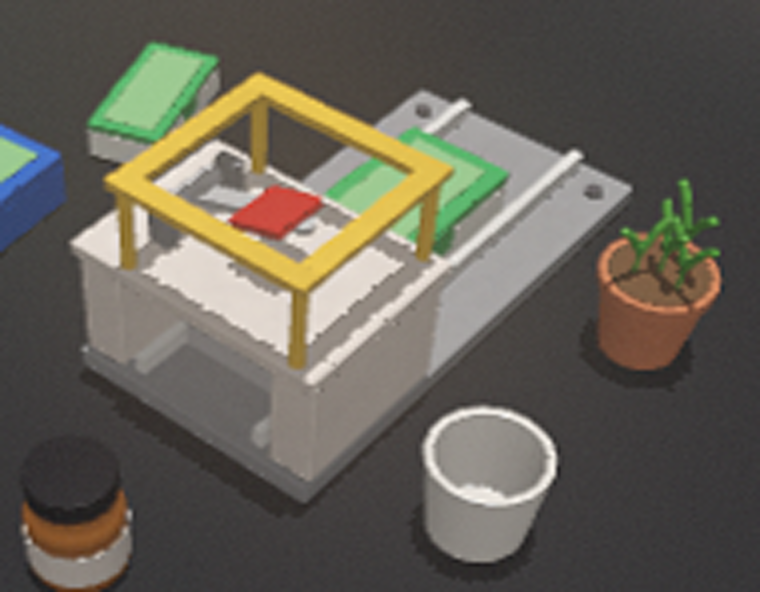

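```bash
cat >> h.py <<'E'
a=np.deg2rad(-8.3); ex=np.array([np.cos(a),np.sin(a)]); ey=np.array([-np.sin(a),np.cos(a)])
O=np.array([0.5587,0.0476])+.010*ex-.080*ey
def press(p): d=np.asarray(p)[:2]-O; return np.array([d@ex,d@ey])
def world(x,y): return O+x*ex+y*ey
E
python3 - <<'E'
from h import *
c=cam("top");s=cam("side")
print("O",O)
m=mask(c,(40,60,60),(80,255,255)); m[:, :340]=0; m[:160]=0; m[250:]=0
k=big(m); Q=np.array([press(ray(c,p[0],.055)) for p in k])*1000
print("box lid x",np.percentile(Q[:,0],[2,98]),"y",np.percentile(Q[:,1],[0,2,5,50]), )
near=Q[Q[:,1]<Q[:,1].min()+4];print("near edge",near.mean(0),near[:,0].min(),near[:,0].max())
# side-view checks: bed corners by projecting
for nm,p in {"bed(75,-170)":(75,-170,15),"bed(-75,-170)":(-75,-170,15),"bed(-75,134)":(-75,134,15),"G1":(47,134,160),"G2":(-67,134,160),"G3":(-67,26,160),"G4":(47,26,160)}.items():
    w=np.r_[world(p[0]/1e3,p[1]/1e3),p[2]/1e3]; u=proj(c,w);v=proj(s,w)
    print(nm,"topcrop",((u-[280,150])*4).round(),"sidecrop",((v-[270,120])*[4,3.7]).round())
for nm,uv,z in (("pot",(402,290),.06),("cup",(317,282),.06),("jar",(256,204),.075)):
    w=ray(c,uv,z);print(nm,w,press(w))
E
```

```text
O [ 0.55704676 -0.03300563]
box lid x [-32.86376736  32.84329348] y [-95.82227962 -95.5859434  -95.08304111 -22.19655783]
near edge [ -0.39855318 -94.81297118] -30.707139938553453 31.459904350015936
bed(75,-170) topcrop [706. 155.] sidecrop [423.  88.]
bed(-75,-170) topcrop [675. 450.] sidecrop [635. 187.]
bed(-75,134) topcrop [ 75. 366.] sidecrop [305. 490.]
G1 topcrop [94. 77.] sidecrop [104. 179.]
G2 topcrop [ 55. 350.] sidecrop [304. 292.]
G3 topcrop [318. 386.] sidecrop [454. 169.]
G4 topcrop [352. 112.] sidecrop [259.  73.]
pot [ 0.41063224 -0.08595015  0.06      ] [-0.13723808 -0.07352582]
cup [0.42627701 0.07338314 0.06      ] [-0.14475792  0.086397  ]
jar [0.57388337 0.18722298 0.075     ] [-0.0151311   0.22035235]
```

```bash
cat >> h.py <<'E'
from scipy.spatial.transform import Rotation as Ro
Rt=np.array([[ -ey[0], ex[0],0],[-ey[1],ex[1],0],[0,0,-1]])  # tool y=+ex, tool x=-ey?, z down
if np.linalg.det(Rt)<0: Rt[:,0]*=-1
def go(x,y,z):
    s=read_state();R=Ro.from_rotvec(s["orientation"]);p=np.r_[world(x/1e3,y/1e3),z/1e3]
    d=R.inv().apply(p-s["tool_pos"])*10; r=(R.inv()*Ro.from_matrix(Rt)).as_rotvec()/np.pi
    print("target",p.round(4),"shift",d.round(3),"turn",r.round(4)); 
def where():
    s=read_state();print("t",s["t"],"press mm",(press(s["tool_pos"])*1000).round(1),"z",(s["tool_pos"][2]*1000).round(1),"F",np.round(s["force"],2),"open",s["opening"])
E
python3 -c "
from h import *
go(0,-130,220);where();print(press(read_state()['tool_pos']))"
```

```text
target [ 0.5383 -0.1616  0.22  ] shift [ 4.325 -2.41  -0.015] turn [-1.000e-04 -1.000e-04 -3.263e-01]
t 0.35 press mm [-244.6 -560.5] z 218.4 F [-0.55  0.27 -0.44] open 0.09319021835993246
[-0.24462054 -0.5604929 ]
```

Emit:
move_arm(
  series=[
    [0.4,-0.22,0,0,0,0,-1],
    [0.8,-0.45,0,0,0,0,-1],
    [1,-0.56,0,0,0,0,-1],
  ],
  squeeze=10,
)

```text
t: 0.65
tool_pos: [0.3059, -0.4595, 0.2186]
orientation: [-3.078, -0.627, -0.001]
force: [0.3, -0.8, 0.3]
opening: 0.0736
```

Emit:
move_arm(
  series=[
    [0.4,-0.22,0,0,0,0,-1],
    [0.8,-0.45,0,0,0,0,-1],
    [1,-0.56,0,0,0,0,-1],
  ],
)

```text
t: 0.95
tool_pos: [0.3763, -0.3686, 0.2188]
orientation: [-3.078, -0.628, -0.001]
force: [-0.7, 0.1, 0.2]
opening: 0.0494
```

Emit:
move_arm(
  series=[
    [0.4,-0.22,0,0,0,0,-1],
    [0.8,-0.45,0,0,0,0,-1],
    [1,-0.56,0,0,0,0,-1],
  ],
)

```text
t: 1.25
tool_pos: [0.4465, -0.2779, 0.2188]
orientation: [-3.078, -0.628, -0.001]
force: [-0.2, -0.6, 0.0]
opening: 0.0253
```

Emit:
move_arm(
  series=[
    [0.4,-0.22,0,0,0,0,-1],
    [0.8,-0.45,0,0,0,0,-1],
    [1,-0.56,0,0,0,0,-1],
  ],
)

```text
t: 1.55
tool_pos: [0.5166, -0.1872, 0.2188]
orientation: [-3.077, -0.628, -0.001]
force: [-1.1, -0.8, 0.9]
opening: 0.0026
```

```bash
python3 -c "
from h import *
go(0,-130,220);where()"
```

```text
target [ 0.5383 -0.1616  0.22  ] shift [ 0.3   -0.15  -0.012] turn [ 0.000e+00 -3.000e-04 -3.257e-01]
t 1.55 press mm [ -17.8 -158.4] z 218.8 F [-1.06 -0.77  0.93] open 0.002623078430101532
```

Emit:
move_arm(
  series=[
    [0.3,-0.15,0,0,0,-0.326,-1],
    [0.3,-0.15,0,0,0,-0.326,-1],
    [0.3,-0.15,0,0,0,-0.326,-1],
    [0.3,-0.15,0,0,0,-0.326,-1],
    [0.3,-0.15,0,0,0,-0.326,-1],
    [0.3,-0.15,0,0,0,-0.326,-1],
    [0.3,-0.15,0,0,0,-0.326,-1],
    [0.3,-0.15,0,0,0,-0.326,-1],
  ],
)

```text
t: 2.35
tool_pos: [0.5368, -0.1646, 0.2186]
orientation: [-2.375, -2.056, 0.0]
force: [-0.7, 0.6, -0.6]
opening: 0.0007
```

```bash
python3 -c "
from h import *
where();go(0,-120,35)
for n in ('wrist','side','top'):
    cv2.imwrite(f'pics/{n}1.png',cam(n)['frame'][:,:,::-1])"
```

```text
t 2.35 press mm [  -1.1 -133.1] z 218.6 F [-0.69  0.58 -0.56] open 0.0006693112420300436
target [ 0.5397 -0.1517  0.035 ] shift [0.131 0.011 1.836] turn [-0.     -0.      0.0003]
```

View pics/wrist1.png

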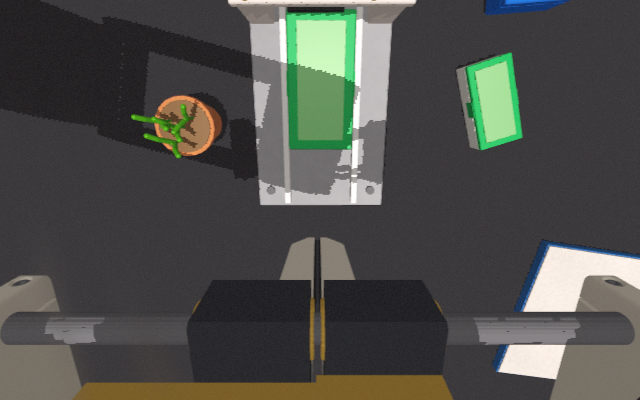

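View pics/side1.png

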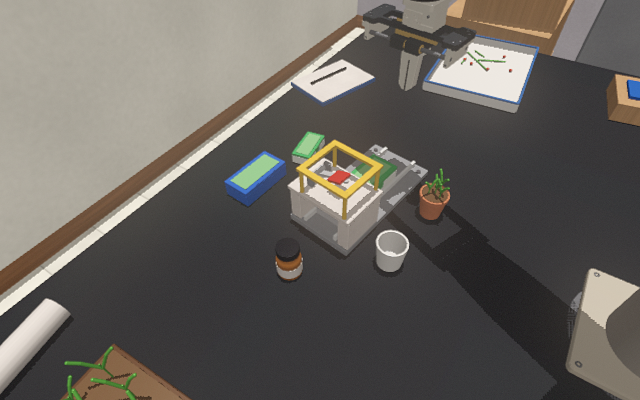

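The wrist view shows the box lid at (321,82) with the bed running straight up the image, so the tool is aligned. Before pushing I'll check where the camera sits relative to the TCP.

```bash
python3 -c "
from h import *
c=cam('wrist');s=read_state()
print(Ro.from_rotvec(s['orientation']).inv().apply(-c['R'].T@c['t']-s['tool_pos']))
k=big(mask(c,(40,60,60),(80,255,255))[:, :420].copy());Q=np.array([press(ray(c,p[0],.055)) for p in k])*1000
print('x',np.percentile(Q[:,0],[2,98]),'near y',np.percentile(Q[:,1],[0,2,5]))
cv2.imwrite('pics/side1c.png',cv2.resize(cam('side')['frame'][0:110,340:500,::-1],None,fx=5,fy=5))
"
```

```text
[ 0.08158054 -0.00138813 -0.16572342]
x [-32.1428379   33.98951896] near y [-97.24712945 -97.17513164 -97.10804922]
```

View pics/side1c.png

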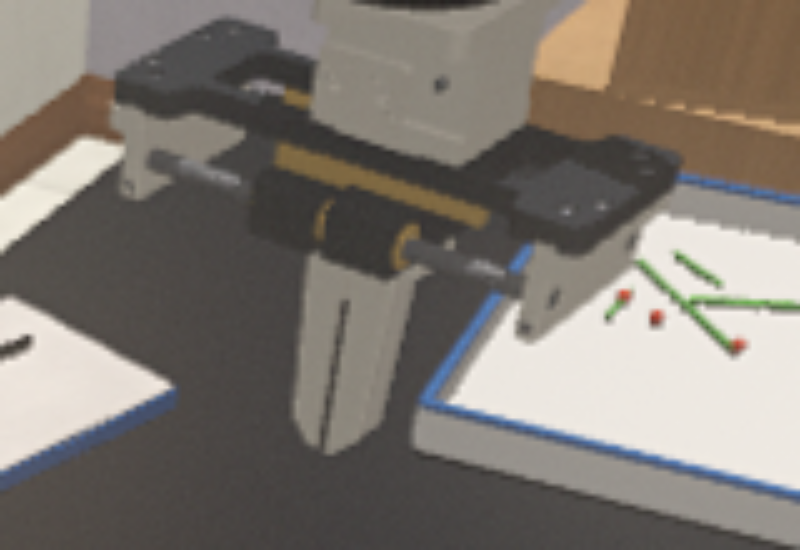

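Emit:
move_arm(
  series=[
    [0,0.01,0.3,0,0,0,-1],
    [0,0.01,0.6,0,0,0,-1],
    [0,0.01,0.9,0,0,0,-1],
    [0,0.01,0.9,0,0,0,-1],
  ],
)

```text
t: 3.0
tool_pos: [0.5346, -0.1635, 0.1237]
orientation: [-2.373, -2.047, 0.006]
force: [-1.2, 0.2, 0.5]
opening: 0.0004
```

Emit:
move_arm(
  series=[
    [0,0,0.3,0,0,0,-1],
    [0,0,0.6,0,0,0,-1],
    [0,0,0.8,0,0,0,-1],
    [0,0,0.93,0,0,0,-1],
    [0,0,0.93,0,0,0,-1],
  ],
)

```text
t: 3.5
tool_pos: [0.5371, -0.1645, 0.0349]
orientation: [-2.377, -2.052, 0.001]
force: [-0.5, -0.3, 0.0]
opening: 0.0005
```

```bash
python3 -c "
from h import *
where();go(0,-54,35)
cv2.imwrite('pics/side2c.png',cv2.resize(cam('side')['frame'][110:230,300:460,::-1],None,fx=5,fy=5))
cv2.imwrite('pics/wrist2.png',cam('wrist')['frame'][:,:,::-1])
"
```

```text
t 3.5 press mm [  -0.7 -133. ] z 34.9 F [-0.53 -0.31  0.02] open 0.00047521794589781374
target [ 0.5493 -0.0864  0.035 ] shift [ 0.79   0.006 -0.001] turn [-0.0006 -0.0002 -0.0005]
```

View pics/side2c.png

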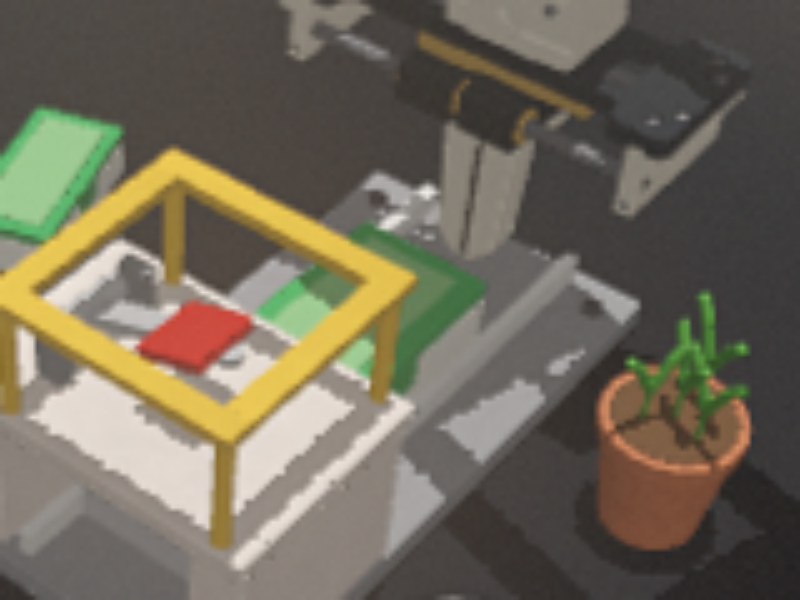

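View pics/wrist2.png

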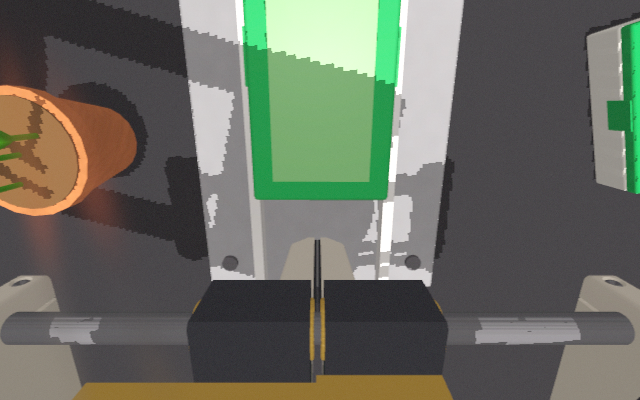

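The fingers stand upright between the rails behind the box, whose near lid edge is at wrist row 195. The pot is clear of the gripper. I push in steps.

Emit:
move_arm(
  series=[
    [0.1,0,0,0,0,0,-1],
    [0.2,0,0,0,0,0,-1],
    [0.28,0,0,0,0,0,-1],
    [0.34,0,0,0,0,0,-1],
    [0.4,0,0,0,0,0,-1],
    [0.46,0,0,0,0,0,-1],
    [0.52,0,0,0,0,0,-1],
    [0.56,0,0,0,0,0,-1],
  ],
)

```text
t: 4.4
tool_pos: [0.546, -0.1089, 0.0356]
orientation: [2.377, 2.054, -0.0]
force: [-1.2, -3.0, 2.3]
opening: 0.0008
```

```bash
python3 -c "
from h import *
where();go(0,-52.5,35)
c=cam('wrist');k=big(mask(c,(40,60,60),(80,255,255))[:, :500].copy());Q=np.array([press(ray(c,p[0],.055)) for p in k])*1000
print('x',np.percentile(Q[:,0],[2,98]),'near y',np.percentile(Q[:,1],[0,2,5]))
cv2.imwrite('pics/wrist3.png',c['frame'][:,:,::-1])
"
```

```text
t 4.4 press mm [  0.  -76.7] z 35.6 F [-1.22 -2.95  2.33] open 0.0008027728771189753
target [ 0.5495 -0.085   0.035 ] shift [ 0.242 -0.     0.006] turn [-0.      0.     -0.0003]
x [-33.19947743  33.29031608] near y [-67.47478041 -67.45984628 -67.42995335]
```

View pics/wrist3.png

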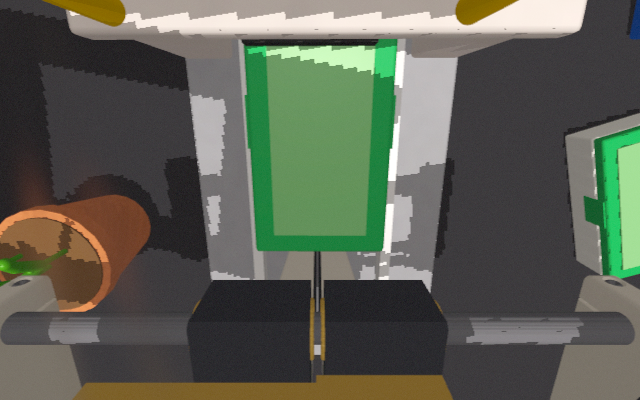

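The box moves with the fingers, with its near face at y -67 mm. The remaining travel is about 23 mm.

Emit:
move_arm(
  series=[
    [0.04,0,0,0,0,0,-1],
    [0.08,0,0,0,0,0,-1],
    [0.12,0,0,0,0,0,-1],
    [0.15,0,0,0,0,0,-1],
    [0.17,0,0,0,0,0,-1],
    [0.19,0,0,0,0,0,-1],
    [0.21,0,0,0,0,0,-1],
  ],
)

```text
t: 5.15
tool_pos: [0.5489, -0.0884, 0.0355]
orientation: [-2.377, -2.053, 0.0]
force: [-0.6, -1.3, -0.4]
opening: 0.0004
```

```bash
python3 -c "
from h import *
where()
c=cam('wrist');k=big(mask(c,(40,60,60),(80,255,255))[:, :500].copy());Q=np.array([press(ray(c,p[0],.055)) for p in k])*1000
print('near y',np.percentile(Q[:,1],[0,2,5]));where()"
```

```text
t 5.15 press mm [ -0.1 -56. ] z 35.5 F [-0.57 -1.27 -0.41] open 0.00043063636321582306
near y [-46.68232084 -46.66648095 -46.65019435]
t 5.2 press mm [ -0.1 -55.7] z 35.5 F [-0.31  0.68 -0.07] open 0.0004584821919303753
```

Not yet against the stop, as the force is still low. I creep 1 mm at a time.

Emit:
move_arm(
  series=[
    [0.01,0,0,0,0,0,-1],
    [0.02,0,0,0,0,0,-1],
    [0.02,0,0,0,0,0,-1],
  ],
)

```text
t: 5.5
tool_pos: [0.5493, -0.0874, 0.0357]
orientation: [2.377, 2.053, -0.001]
force: [-0.4, -5.5, -0.1]
opening: 0.0001
```

Emit:
move_arm(
  series=[
    [0.01,0,0,0,0,0,-1],
    [0.01,0,0,0,0,0,-1],
  ],
)

```text
t: 5.7
tool_pos: [0.5494, -0.0874, 0.0358]
orientation: [2.376, 2.052, -0.003]
force: [-1.1, -9.4, 0.6]
opening: 0.0002
```

Emit:
move_arm(
  series=[
    [0.01,0,0,0,0,0,-1],
    [0.01,0,0,0,0,0,-1],
  ],
)

```text
t: 5.9
tool_pos: [0.5494, -0.0874, 0.0359]
orientation: [2.376, 2.051, -0.004]
force: [-2.3, -14.2, 0.1]
opening: 0.0002
```

The TCP has stopped at y −0.0874 while the force rose from 5.5 to 9.4 to 14.2 N, so the box is against the stop. I back off and check.

Emit:
move_arm(
  series=[
    [-0.1,0,0,0,0,0,-1],
    [-0.3,0,0,0,0,0,-1],
    [-0.6,0,0,0,0,0,-1],
    [-0.6,0,0,0,0,0,-1],
  ],
)

```text
t: 6.3
tool_pos: [0.5405, -0.1466, 0.0357]
orientation: [2.379, 2.051, -0.0]
force: [0.5, -0.1, -0.0]
opening: 0.0004
```

```bash
python3 -c "
from h import *
where()
c=cam('wrist');k=big(mask(c,(40,60,60),(80,255,255))[:, :500].copy());Q=np.array([press(ray(c,p[0],.055)) for p in k])*1000
print('x',np.percentile(Q[:,0],[2,98]),'near y',np.percentile(Q[:,1],[0,2,5]))
c=cam('top')
cv2.imwrite('pics/top4.png',cv2.resize(c['frame'][150:300,270:470,::-1],None,fx=4,fy=4))
cv2.imwrite('pics/side4.png',cv2.resize(cam('side')['frame'][110:280,280:470,::-1],None,fx=4,fy=3.5))
"
```

```text
t 6.3 press mm [   0.  -114.8] z 35.7 F [ 0.55 -0.11 -0.01] open 0.0004320606223322208
x [-31.95321428  32.59351487] near y [-46.57543533 -46.53031738 -46.45989833]
```

View pics/side4.png

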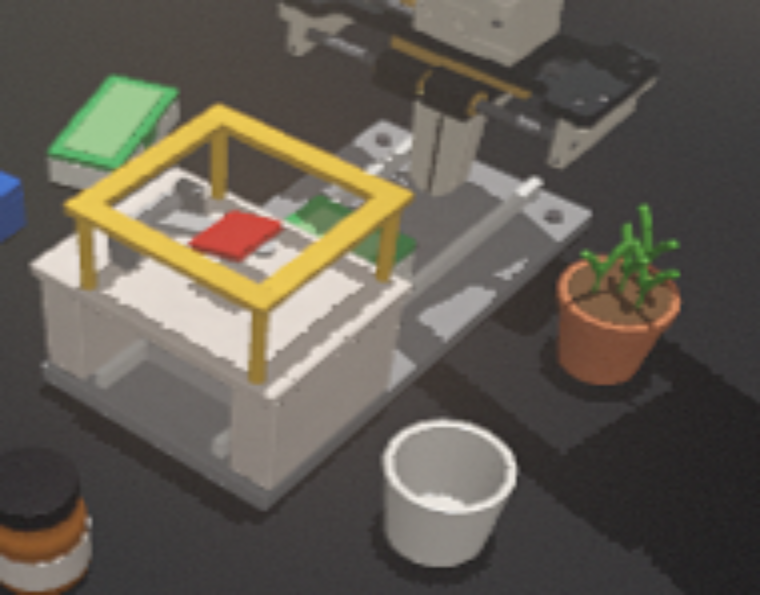

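The side view shows the box under the head, its lid ending near (400,245), with the lever still up and the bystanders in place. Camera gives the near face at −46.5 (nominal −45, within calibration). Now I rise and go over the window.

Emit:
move_arm(
  series=[
    [0,0,-0.4,0,0,0,-1],
    [0,0,-0.8,0,0,0,-1],
    [0,0,-1,0,0,0,-1],
    [0,0,-1,0,0,0,-1],
  ],
)

```text
t: 6.85
tool_pos: [0.5436, -0.1437, 0.14]
orientation: [2.372, 2.051, 0.006]
force: [1.1, -0.1, 0.3]
opening: 0.0007
```

Emit:
move_arm(
  series=[
    [0,0,-0.4,0,0,0,-1],
    [0,0,-0.8,0,0,0,-1],
    [0,0,-1,0,0,0,-1],
    [0,0,-1,0,0,0,-1],
  ],
)

```text
t: 7.25
tool_pos: [0.5425, -0.1437, 0.2382]
orientation: [2.373, 2.052, 0.004]
force: [0.6, 1.1, 0.3]
opening: 0.0009
```

```bash
python3 -c "
from h import *
where();go(-15,80,235)"
```

```text
t 7.25 press mm [   1.6 -111.6] z 238.2 F [0.56 1.13 0.28] open 0.0008792424082379825
target [0.5538 0.0483 0.235 ] shift [ 1.916 -0.166  0.03 ] turn [0.0015 0.0002 0.    ]
```

Emit:
move_arm(
  series=[
    [0.4,-0.08,0,0,0,0,-1],
    [0.8,-0.16,0,0,0,0,-1],
    [0.95,-0.16,0,0,0,0,-1],
    [0.95,-0.16,0,0,0,0,-1],
  ],
)

```text
t: 7.65
tool_pos: [0.538, -0.0452, 0.2332]
orientation: [-2.372, -2.056, 0.003]
force: [0.7, 0.2, 0.4]
opening: 0.0001
```

```bash
python3 -c "
from h import *
where();go(-15,80,235)
c=cam('wrist');cv2.imwrite('pics/wrist5.png',c['frame'][:,:,::-1])
m=mask(c,(20,150,80),(32,255,255)); m[300:]=0
cs,hi=cv2.findContours(m,cv2.RETR_CCOMP,cv2.CHAIN_APPROX_NONE)
for a,h in zip(cs,hi[0]):
    if cv2.contourArea(a)>1000:
        Q=np.array([ray(c,p[0],.16)[:2] for p in a],np.float32);r=cv2.minAreaRect(Q);print(h[3],r,press(r[0])*1000)
"
```

```text
t 7.65 press mm [-17.1 -14.8] z 233.2 F [0.69 0.24 0.41] open 0.0001277862159961814
target [0.5538 0.0483 0.235 ] shift [ 0.948  0.023 -0.018] turn [-0.001  -0.0002  0.0008]
-1 ((0.5595504641532898, 0.04595433175563812), (0.10783117264509201, 0.11463665962219238), 81.78150939941406) [-8.92088137 78.49433861]
9 ((0.5592823624610901, 0.04557395353913307), (0.08263260871171951, 0.0899105966091156), 81.79773712158203) [-9.13126496 78.07924241]
```

View pics/wrist5.png

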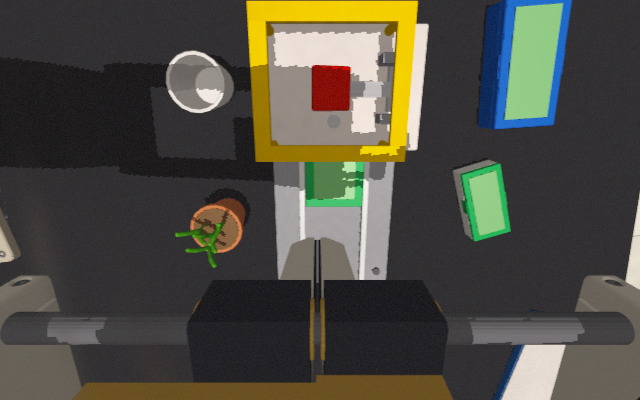

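The wrist view shows the window around (332,80) with the red paddle at (331,88). The window centre agrees with the top view within 2 mm. I move over the paddle.

Emit:
move_arm(
  series=[
    [0.4,0.01,0,0,0,0,-1],
    [0.8,0.01,0,0,0,0,-1],
    [0.93,0.01,0,0,0,0,-1],
    [0.93,0.01,0,0,0,0,-1],
    [0.93,0.01,0,0,0,0,-1],
  ],
)

```text
t: 8.2
tool_pos: [0.5532, 0.0429, 0.2349]
orientation: [-2.378, -2.054, 0.002]
force: [-1.0, 0.0, -0.8]
opening: 0.0006
```

```bash
python3 -c "
from h import *
where();go(-15,79,145)
cv2.imwrite('pics/side6.png',cv2.resize(cam('side')['frame'][60:260,260:460,::-1],None,fx=4,fy=3))
"
```

```text
t 8.2 press mm [-14.8  74.5] z 234.9 F [-0.99  0.03 -0.77] open 0.0005568717252150378
target [0.5536 0.0473 0.145 ] shift [ 0.046 -0.001  0.899] turn [-0.0003  0.0003 -0.0004]
```

View pics/side6.png

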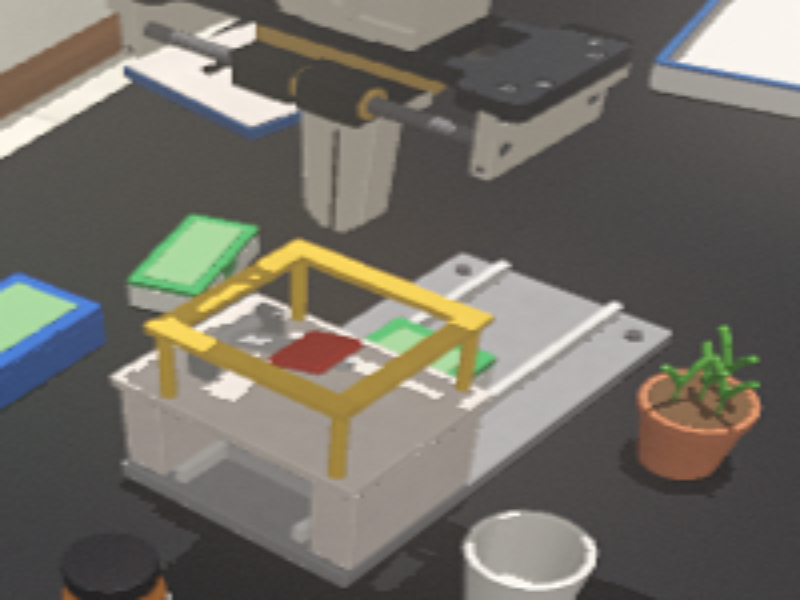

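Emit:
move_arm(
  series=[
    [0.045,0,0,0,0,0,-1],
    [0.045,0,0.2,0,0,0,-1],
    [0.045,0,0.4,0,0,0,-1],
    [0.045,0,0.6,0,0,0,-1],
    [0.045,0,0.7,0,0,0,-1],
    [0.045,0,0.8,0,0,0,-1],
    [0.045,0,0.8,0,0,0,-1],
  ],
)

```text
t: 8.95
tool_pos: [0.5533, 0.0483, 0.1545]
orientation: [-2.377, -2.052, 0.002]
force: [-0.9, 0.8, -0.7]
opening: 0.0006
```

```bash
python3 -c "
from h import *
where();go(-15,79,118)
cv2.imwrite('pics/side7.png',cv2.resize(cam('side')['frame'][60:260,260:460,::-1],None,fx=4,fy=3))
"
```

```text
t 8.95 press mm [-15.4  79.9] z 154.5 F [-0.85  0.77 -0.68] open 0.0005505911339362471
target [0.5536 0.0473 0.118 ] shift [-0.009  0.005  0.365] turn [-0.0006  0.0001 -0.0005]
```

View pics/side7.png

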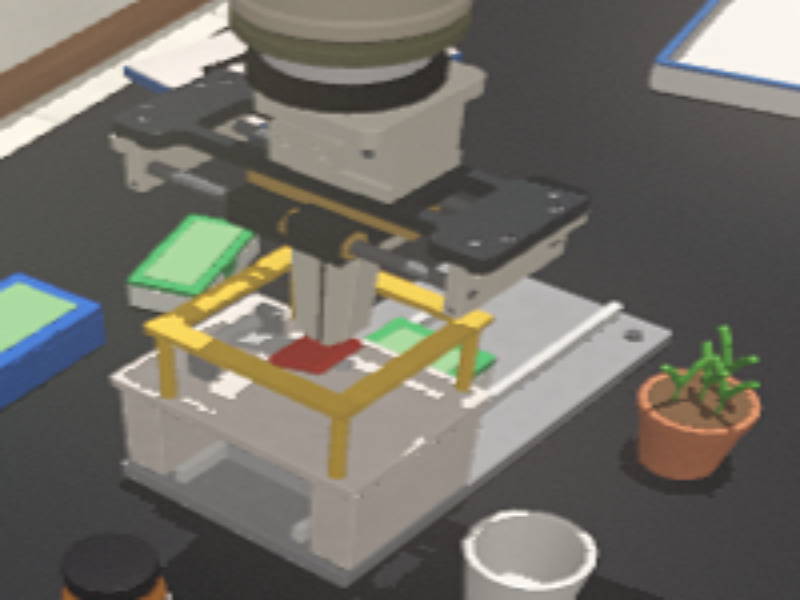

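The fingers are inside the window above the paddle, with clear gaps all round. I check how low the gripper's end bracket hangs before going deeper.

```bash
python3 -c "
from h import *
s=cam('side')
for xx in (-109,-100,-90):
  for z in (.20,.21,.22,.23,.24,.25):
    p=ray(s,(260+465/4,60+312/3),z);print(xx,z,(press(p)*1000).round()) if xx==-109 else 0
"
```

```text
-109 0.2 [-78.  70.]
-109 0.21 [-84.  80.]
-109 0.22 [-89.  89.]
-109 0.23 [-95.  99.]
-109 0.24 [-101.  109.]
-109 0.25 [-107.  118.]
```

The bracket stays at least 75 mm above the TCP, so about 30 mm clear of the guard at full depth. I press.

Emit:
move_arm(
  series=[
    [0,0,0.08,0,0,0,-1],
    [0,0,0.14,0,0,0,-1],
    [0,0,0.2,0,0,0,-1],
    [0,0,0.25,0,0,0,-1],
    [0,0,0.29,0,0,0,-1],
    [0,0,0.32,0,0,0,-1],
    [0,0,0.345,0,0,0,-1],
    [0,0,0.345,0,0,0,-1],
  ],
)

```text
t: 9.85
tool_pos: [0.5538, 0.0486, 0.1206]
orientation: [-2.377, -2.054, 0.0]
force: [0.2, -0.4, -0.2]
opening: 0.0005
```

Emit:
move_arm(
  series=[
    [0,0,0.01,0,0,0,-1],
    [0,0,0.02,0,0,0,-1],
    [0,0,0.02,0,0,0,-1],
  ],
)

```text
t: 10.15
tool_pos: [0.5541, 0.0486, 0.1192]
orientation: [2.377, 2.054, 0.0]
force: [-0.5, -0.0, 0.9]
opening: 0.0002
```

Emit:
move_arm(
  series=[
    [0,0,0.01,0,0,0,-1],
    [0,0,0.02,0,0,0,-1],
    [0,0,0.02,0,0,0,-1],
  ],
)

```text
t: 10.45
tool_pos: [0.5541, 0.0486, 0.1184]
orientation: [2.377, 2.054, 0.0]
force: [-7.1, 0.6, 11.7]
opening: 0.0005
```

Emit:
move_arm(
  series=[
    [0,0,0.01,0,0,0,-1],
    [0,0,0.01,0,0,0,-1],
    [0,0,0.01,0,0,0,-1],
  ],
)

```text
t: 10.75
tool_pos: [0.5541, 0.0486, 0.1182]
orientation: [2.377, 2.053, 0.001]
force: [-8.6, 0.7, 18.2]
opening: 0.0002
```

```bash
python3 -c "
from h import *
where()
cv2.imwrite('pics/side8.png',cv2.resize(cam('side')['frame'][110:210,280:400,::-1],None,fx=6,fy=6))
"
```

```text
t 10.75 press mm [-14.7  80.4] z 118.2 F [-8.65  0.67 18.15] open 0.00019633980206288124
```

View pics/side8.png

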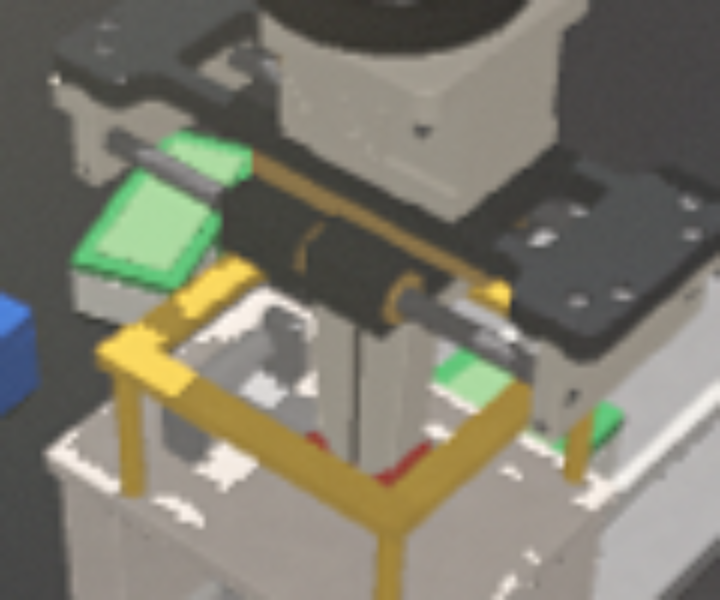

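The paddle is at its stop: z holds at 118.2 mm while the force rises to 18 N. I withdraw straight up.

Emit:
move_arm(
  series=[
    [0,0,-0.1,0,0,0,-1],
    [0,0,-0.3,0,0,0,-1],
    [0,0,-0.6,0,0,0,-1],
    [0,0,-0.9,0,0,0,-1],
    [0,0,-1,0,0,0,-1],
    [0,0,-1,0,0,0,-1],
  ],
)

```text
t: 11.4
tool_pos: [0.5552, 0.0486, 0.2179]
orientation: [2.376, 2.052, 0.004]
force: [0.0, 0.1, -0.3]
opening: 0.0002
```

Emit:
move_arm(
  series=[
    [-0.4,0,-0.2,0,0,0,-1],
    [-0.8,0,-0.2,0,0,0,-1],
    [-1,0,-0.2,0,0,0,-1],
    [-1,0,-0.2,0,0,0,-1],
    [-1,0,-0.2,0,0,0,-1],
  ],
)

```text
t: 11.9
tool_pos: [0.5387, -0.0502, 0.2342]
orientation: [-2.377, -2.051, 0.002]
force: [-0.2, 0.1, -0.6]
opening: 0.0005
```

```bash
python3 -c "
from h import *
where()
c=cam('side')
cv2.imwrite('pics/side9.png',cv2.resize(c['frame'][110:280,270:460,::-1],None,fx=4,fy=3.5))
s=c;m=mask(s,(0,150,60),(8,255,255)); m[:140]=0;m[210:]=0;m[:,:300]=0;m[:,380:]=0
print('red side',big(m).reshape(-1,2).mean(0))
for y,x,z in ((80,-12,118),(80,-8,138)): print(proj(s,np.r_[world(x/1e3,y/1e3),z/1e3]))
c=cam('wrist');cv2.imwrite('pics/wrist9.png',c['frame'][:,:,::-1])
mm=mask(c,(40,60,60),(80,255,255)); mm[:,:300]=0; mm[:,380:]=0
k=big(mm);Q=np.array([press(ray(c,p[0],.055)) for p in k])*1000
print('box near y',np.percentile(Q[:,1],[0,2,5]))
c=cam('top')
for nm,p in (('pot',(402,290)),('cup',(317,282)),('jar',(256,204))):pass
cv2.imwrite('pics/top9.png',c['frame'][:,:,::-1])
"
```

```text
t 11.9 press mm [-15.7 -19.7] z 234.2 F [-0.18  0.1  -0.62] open 0.00045244297118919553
red side [341.24324324 182.86486486]
[340.11331931 184.21780183]
[338.73997494 175.47352224]
box near y [-45.94915788 -45.94281927 -45.933311  ]
```

View pics/side9.png

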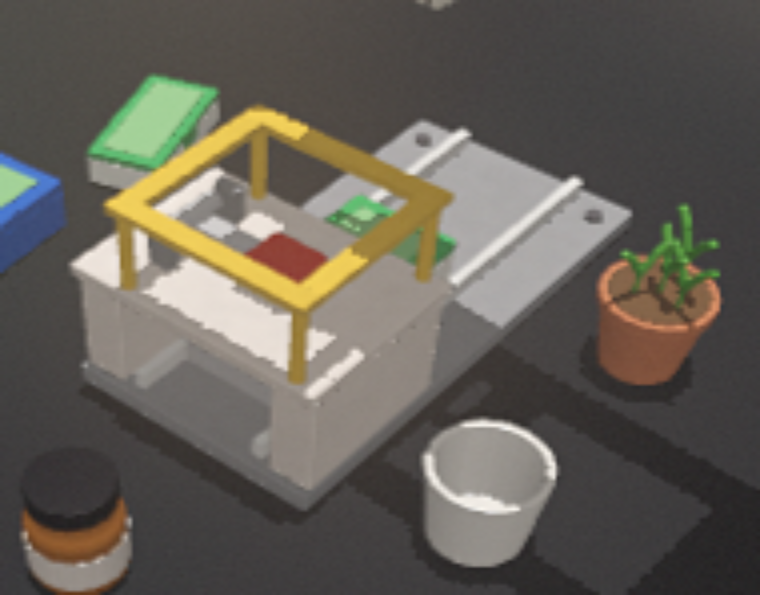

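View pics/wrist9.png

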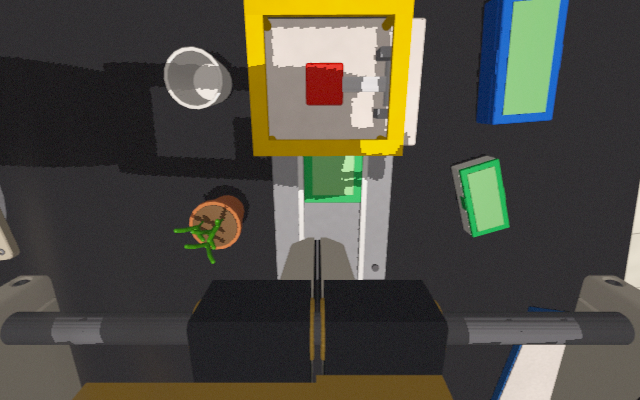

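The paddle (side crop 285,258) is now low and level. The box edge is at −45.9 mm, and the pot, cup and jar sit where they were. I hand in.

```bash
python3 -c "
from plant import *
print(close_job())"
```

```text
the job is handed in; nothing more can be done
None
```

The job is handed in. The box was pushed home against the end stop, the red lever was pressed down to its stop through the guard window, and the arm was withdrawn clear. No verdict is reported.

- **Box:** I pushed with closed fingers until the arm stopped moving while the force rose to 14 N. The last camera check put its near face at y −45.9 mm against the nominal −45. An earlier view read −46.5. Both are within the calibration error.
- **Lever:** the paddle stopped at z 118.2 mm (nominal 118 when fully down) with 18 N on it, and it stayed down after I withdrew. The guard's bar partly hid the paddle in the side view, so the resting angle rests on the stop height and the final pictures.
- **Guard and bystanders:** I saw no sign of touching the guard, and the window centre agreed within 2 mm between views. The pot, jar and cup looked unmoved in the last pictures; I did not re-measure them.

The whole run took about 12 s, and no check failed.

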